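# Ready the coffee machine

## Task

Slide the drip tray fully home in the base of the coffee machine, then stand the mug upright on its grille, centred under the coffee spout and with its handle facing out to the front of the machine. There is only a little room under the spout, so slide the mug in gently without knocking it on the machine, and leave the jar, carton, can and kettle where they are.

Things in the scene. Friction and masses are not known exactly. Their poses are not given: they have to be found in the camera images.
- machine: Black coffee machine, 170 mm wide, fixed in the episode, placed anew each time. Origin on the worktop, on its centre plane, below the tower's front face; -x points out of the front to the user, +x into the tower, z up. The tower fills x 0 to 150 mm (water tank to 190), z 44 to 345 mm. Below its skirt (z 44) is a recess for the tray, 138 mm wide, ending at a stop at x +25 mm.
- head_edge (a point): Middle of the lower front edge of the machine's overhanging head (machine x -75 mm, z 134 mm), axes as the machine's. The head reaches back from here to the tower, over the full 170 mm width, and up to z 300 mm (a rail on it to 321).
- tray_mouth (a point): Middle of the tray's way in, on the worktop (machine x -112 mm, y 0), axes as the machine's. From here inwards two 30 mm high cheeks guide the tray: flared lead-ins to x -90 mm (inner gap narrowing from 154 to 138 mm), then inner faces at y +-69 mm and outer at +-84 mm, up to the stop. The tray slides on the bare worktop between them.
- spout (a point): Lowest point of the coffee spout (a 26 x 44 mm block with two short nozzles at y +-12 mm) below the machine's head, at machine x -45 mm, y 0, z 128 mm; axes as the machine's. It is 92 mm above the grille of the seated tray.
- tray: Loose drip tray, black with a flat steel bar grille, 200 (x) x 130 (y) x 36 mm high, about 0.4 kg. Origin: centre of its underside; z up. -x end is the front: 6 mm wall, then an open finger well x -94 to -60 mm, 122 mm wide, floor 3 mm; then the grille to the rear, top z 36 mm. Home, its axes agree with the machine's, its origin is at machine x -75, y 0 and its rear 25 mm is under the tower.
- tray_lip (a point): Middle of the top edge of the tray's upright front wall (tray x -97 mm, y 0, z 36 mm). The wall is 6 mm thick and can be pinched from above, one finger in the 34 mm finger well behind it.
- mug: Loose white stoneware mug standing upright, 68 mm outer diameter, 84 mm high, wall 4 mm, about 0.26 kg. Origin: centre of its underside; z up. Its handle points along its -x: an upright bar 10 x 10 mm, z 18 to 68 mm, centred 53 mm from the mug's axis, with 14 mm of space to the wall, joined by two 10 mm thick arms at z 23 and 63 mm.
- mug_handle (a point): Centre of the upright bar of the mug's handle (mug x -53 mm, y 0, z 43 mm).
- coffee_jar: Bystander: upright round jar of instant coffee with a black cap, 76 mm diameter, 135 mm high. Origin at the centre of its underside.
- tea_carton: Bystander: plain cardboard tea carton, 75 (x) x 105 (y) x 85 mm high. Origin at the centre of its underside.
- sugar_can: Bystander: upright plain metal can, 72 mm diameter, 115 mm high. Origin at the centre of its underside.
- kettle: Bystander: white jug kettle, 156 mm diameter at the foot, 210 mm high, handle reaching 125 mm out along its +x. Origin at the centre of its underside.

How it is judged:
On the way, in this order (a step that is already met when the one before it is completed fails the run):
1. the drip tray is fully home in the machine's base (x of tray in the frame of machine above -0.081 m and y of tray in the frame of machine between -0.01 and 0.01 m and z of tray in the frame of machine below 0.006 m and angle between the x axis of tray and the x axis of machine, either way round below 0.09 rad), for 0.2 s.
2. the mug stands on the grille under the spout (horizontal distance between mug and spout below 0.015 m and z of mug in the frame of machine below 0.042 m), for 0.2 s.
At the end, for the whole second after the job is handed in: The tray is home within 6 mm of its stop, flat on the worktop and within 5 degrees of the machine's direction; the mug stands upright at rest on the grille with its axis within 15 mm (horizontally) of the spout, its handle within 45 degrees of straight out of the front (all of step 1 and all of step 2 and x of tray in the frame of machine below -0.07 m and z of mug in the frame of machine above 0.031 m and angle between mug's own z axis and vertical below 0.1 rad and x of mug_handle in the frame of machine below -0.06 m and angle between the x axis of mug and the x axis of machine, either way round below 0.8 rad and linear speed of each of mug, tray below 0.02 m/s); the robot touches nothing.
It fails at once if the jar, carton, can or kettle is shifted more than 25 mm or tipped (distance of any of coffee_jar, tea_carton, sugar_can, kettle from where it was at the start of the episode above 0.025 m or angle between any of coffee_jar, tea_carton, sugar_can, kettle's own z axis and vertical above 0.5 rad).
It fails at once if the mug is tipped over (angle between mug's own z axis and vertical above 0.8 rad).
It fails at once if the mug is knocked hard on the machine (over 20 N) (contact force between mug and machine above 20 N).
It also fails if it takes over 72 s, if anything falls off the work surface, if the arm or the gripper's body presses on something with over 40 N, if the wrist force passes 120 N, or if a joint passes its speed limit or range.

## Robot

A 6-joint arm with a two-finger parallel gripper is mounted at the origin on the work surface. World frame = base frame: x ahead of the robot, y to its left, z up, the work surface at z = 0. Lengths are in m, angles in rad, forces in N, time in s.
With the tool pointing down it reaches from about 0.25 to 0.775 m from the base axis. Payload 8.9 kg.
Tool frame: the origin (TCP) lies midway between the tips of the shut fingers; the grasp point (between the pads) lies ctrl.pinch_z behind it (ctrl.pinch_z is the distance from the TCP to the grasp point, in m); z points along the fingers, y is the line along which they close (so a half turn about z gives the same grasp; the last joint's range is limited). The gripper opens to 85 mm and grips with 20 to 120 N. Pads are 22 mm wide; open, the fingers measure 114 mm over their backs; the gripper's body (76 mm by 85 mm) begins 54 mm behind the grasp point. The pads swing forward as they close: fully open they stand 13 mm farther back than shut.
Start: joints at [-1.249, 0.291, -0.153, 1.127, 0, 1.431], TCP at [0.233, -0.47, 0.231] pointing down, gripper open.
Joint ranges: [-2.52, 2.52], [-0.91, 1.74], [-1.3, 1.37], [-1.96, 2.02], [-1.52, 1.47], [-3.14, 3.14]. Speed limits (rad/s): [2.22, 2.22, 2.79, 3.14, 3.14, 3.14].

## Interface

Orientations are given as a rotation vector (axis times angle).
In Python, from plant import ctrl, grab_frame, get_calibration gives the robot as it stands.
- The arm moves only by the tool carry_out, never from a script. Its argument "increments" is a list of rows, each an object with "fingers": the finger opening in m, from 0 to 0.0854; "travel": the shift along the world's x, y, z in m, a list of three; "twist": the turn about the world's z in degrees. A call has 1 to 8 rows; each row is the pose to reach, as a shift and turn from the pose commanded when the call began; what a row does not reach only later rows make up. A row lasts 1/12 s, in which the tool goes at most 41.7 mm and 7.16 degrees, less where a joint would pass 70% of its speed; a pose out of reach is approached as far as the arm can. A call with a gripper value outside its range is refused whole. The fingers move at their own pace and stop on an object; "grip_force" is the grip in N (left out, the last holds). Time passes only in rows, so rows that repeat a pose let the fingers close. It gives the time, the measured TCP pose, the force, the opening and the grip force at its end, in the units of the state.
- ctrl.read_state(): the state, without advancing time (a new reading comes with each control period).
- grab_frame(name): name is "scene" or "top"; returns (picture, depth): 480x640x3 uint8, red, green, blue; 480x640 float32, m along the optical axis (not along the pixel's ray), 0 where there is no reading.
- get_calibration(name): a dict with "fx", "fy", "cx", "cy" (pixels), "D" ([k1, k2, p1, p2, k3] as OpenCV has them; the pictures are not rectified), "cam_to_world" (4x4, takes a point from camera to world coordinates). Camera axes: x right, y down, z forward; pixel columns grow to the right and rows downward; lengths in m; the calibration is good to about 2 mm. A picture is of the moment at which its call begins. get_calibration takes no time and is no camera call.
- ctrl.sign_off(): hands the job in; it is judged then, once.
The state is a dict: "t": time; "joints": joint angles; "joint_vel": joint speeds; "effort": joint torques, N m; "tool_pos": TCP position; "tool_rot": TCP orientation; "wrist_force": force on the tool from outside, world axes, zero at the start; "wrist_torque": the same for the moment, N m; "gripper_width": finger opening in m; "gripper_force": force on a finger pad.
Only numpy, scipy, OpenCV 4.12 (cv2) and the standard library are available. Lean on these libraries where they do the work, as an engineer would, in place of code of your own. Each camera call takes 0.05 s, during which the arm holds its last target. There are 200 camera calls.

## Working session

There is one attempt and no reset: what is moved stays moved. The work goes in short steps, Python scripts to look and compute and a tool call to move; the robot and the scene stay as the last step left them, time stands still between calls to the robot, and variables do not carry over. Pictures are saved under pics/ and viewed, at most 10 in all, crops included, and the job is handed in when it is done.

Besides the shell and the picture viewer there is one more tool, called after "Call:" in YAML: its name, and indented under it one key for each argument. carry_out: Moves the arm, as the interface text tells. Its arguments: {"type":"object","properties":{"increments":{"type":"array","items":{"type":"object","properties":{"fingers":{"type":"number"},"travel":{"type":"array","items":{"type":"number"}},"twist":{"type":"number"}}}},"grip_force":{"type":"number"}},"required":["increments"]}

```bash
mkdir -p pics; ls; cat > h.py <<'E'
import numpy as np, cv2
from plant import ctrl, grab_frame, get_calibration
def world(name,depth):
    c=get_calibration(name);h,w=depth.shape
    K=np.array([[c['fx'],0,c['cx']],[0,c['fy'],c['cy']],[0,0,1.]])
    u,v=np.meshgrid(np.arange(w),np.arange(h))
    p=cv2.undistortPoints(np.stack([u,v],-1).reshape(-1,1,2).astype(np.float64),K,np.array(c['D'],float)).reshape(h,w,2)
    P=np.concatenate([p*depth[...,None],depth[...,None]],-1)
    T=np.array(c['cam_to_world']); W=P@T[:3,:3].T+T[:3,3]
    W[depth<=0]=np.nan
    return W
def look(name,png):
    im,d=grab_frame(name); cv2.imwrite('pics/'+png,im[...,::-1]); W=world(name,d); np.savez('/tmp/%s.npz'%name,im=im,W=W); return im,W
E
python3 - <<'E'
from h import *
for n in('scene','top'):
    im,W=look(n,n+'0.png'); c=get_calibration(n); print(n,np.round(c['cam_to_world'],3).tolist(), np.isnan(W[...,0]).mean())
print(ctrl.pinch_z, ctrl.read_state())
E
```

```text
pics
scene [[0.478, 0.677, -0.559, 1.219], [0.878, -0.373, 0.3, -0.482], [-0.005, -0.634, -0.773, 1.042], [0.0, 0.0, 0.0, 1.0]] 0.003955078125
top [[0.017, -0.996, 0.084, 0.489], [-1.0, -0.017, -0.005, -0.12], [0.006, -0.084, -0.996, 1.223], [0.0, 0.0, 0.0, 1.0]] 0.004098307291666666
0.0187 {'t': 0.1, 'joints': array([-1.24928849e+00,  2.91189955e-01, -1.53996841e-01,  1.12671053e+00,
       -8.56597456e-06,  1.43148276e+00]), 'joint_vel': array([ 0.00178589, -0.00146131,  0.00201193,  0.00183913,  0.00067987,
        0.00065808]), 'effort': array([ 1.23584057e-03, -5.37976062e+01,  3.31919575e+01,  9.37453704e-03,
       -1.41831147e-04,  1.07676138e-05]), 'tool_pos': array([ 0.23333657, -0.46988723,  0.23082755]), 'tool_rot': array([-3.05750207e+00, -7.17218527e-01,  1.70670363e-04]), 'wrist_force': array([0.20794927, 0.21063813, 0.19326496]), 'wrist_torque': array([ 0.02930059, -0.05844547,  0.00780834]), 'gripper_force': 0.0, 'gripper_width': 0.08530907138909068}
```

View pics/scene0.png

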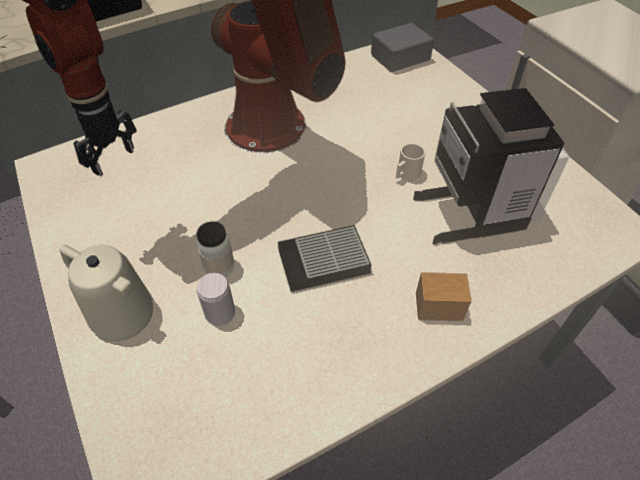

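View pics/top0.png

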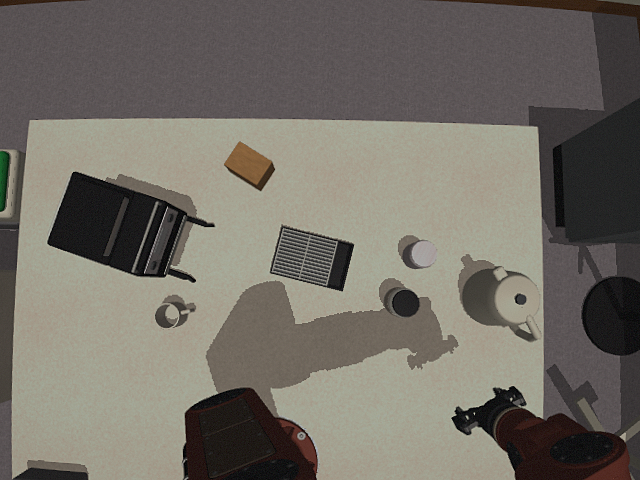

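Top view: the machine is at (125,225) with its front facing right and cheeks ending around (213,224) and (193,279). The tray is at (312,258) with its finger well on the right, the mug at (168,316) with its handle to the right at (192,308), and the carton at (249,165). The jar, can and kettle are to the right.

```bash
python3 - <<'E'
from h import *
t=np.load('/tmp/top.npz');W=t['W'];im=t['im'];s=np.load('/tmp/scene.npz')['W']
def box(W,u0,u1,v0,v1,z0,z1):
    P=W[v0:v1,u0:u1].reshape(-1,3);return P[(P[:,2]>z0)&(P[:,2]<z1)]
def rect(P,n):
    r=cv2.minAreaRect((P[:,:2]*1000).astype(np.float32));print(n,len(P),np.round(r[0],1),np.round(r[1],1),round(r[2],1),'z',np.round(np.nanpercentile(P[:,2],[5,50,95]),4))
print('table',np.nanmedian(W[380:420,60:150,2]),np.nanmedian(s[330:400,250:400,2]))
rect(box(W,255,370,215,300,.015,.05),'tray top')
rect(box(s,265,385,215,300,.015,.05),'tray scene')
rect(box(W,255,370,215,300,.031,.05),'tray top>31')
for n,A,b in(('top',W,(140,210,285,340)),('sc',s,(385,432,135,190))):
    rect(box(A,*b,.078,.095),'mug rim '+n); rect(box(A,*b,.012,.095),'mug all '+n)
    P=box(A,*b,.05,.074); np.set_printoptions(suppress=True)
P=box(W,183,200,296,320,.04,.075);print('handle px',np.round(np.median(P,0),4),len(P))
rect(box(W,30,225,160,295,.29,.36),'head top');rect(box(W,30,225,160,295,.335,.36),'tower')
rect(box(W,180,225,215,235,.02,.04),'cheekA');rect(box(W,165,205,262,290,.02,.04),'cheekB')
rect(box(s,400,480,175,210,.02,.036),'cheekB sc');rect(box(s,425,540,220,250,.02,.036),'cheekA sc')
rect(box(W,30,225,160,295,.29,.312),'head band');rect(box(W,30,225,160,295,.314,.326),'rail')
rect(box(W,220,280,135,195,.07,.1),'carton')
E
```

```text
table -0.00036948940530723284 0.0017546694436927357
tray top 3102 [551.  -99.1] [200.5 130.3] 76.9 z [0.0264 0.033  0.0382]
tray scene 3499 [553.2 -99.1] [201.5 137.8] 77.3 z [0.022  0.0349 0.0394]
tray top>31 2035 [550.9 -99.3] [200.1 130.2] 76.9 z [0.0315 0.0349 0.0387]
mug rim top 152 [394.7 268.3] [66.5 68.8] 35.1 z [0.0788 0.0828 0.0867]
mug all top 555 [398.9 263.8] [66.9 82.8] 46.9 z [0.0173 0.0634 0.085 ]
mug rim sc 161 [394.5 268.5] [68.6 70.8] 62.4 z [0.0787 0.0834 0.0882]
mug all sc 832 [425.2 271.8] [122.4  96.1] 28.7 z [0.0208 0.0595 0.0856]
handle px [0.4057 0.2246 0.0655] 41
head top 7927 [604.7 338.1] [227.4 171.1] 72.8 z [0.2959 0.3194 0.3452]
tower 3685 [610. 355.] [121.6 139. ] 72.5 z [0.3407 0.3433 0.3459]
cheekA 131 [644.5 207.7] [75.  14.6] 72.8 z [0.0246 0.0289 0.0331]
cheekB 135 [497.8 253.1] [71.1 15.1] 72.5 z [0.0241 0.0289 0.0333]
cheekB sc 242 [468.8 266.9] [ 97.5 107.1] 84.8 z [0.0209 0.0292 0.0341]
cheekA sc 493 [680.8 310.6] [292.2  20.5] 71.5 z [0.0213 0.029  0.0348]
head band 3763 [604.7 338.1] [227.4 171.1] 72.8 z [0.2947 0.2989 0.3024]
rail 389 [583.5 271.8] [ 74.5 154.8] 73.1 z [0.3155 0.3197 0.3246]
carton 1154 [794.3  73. ] [107.   76.6] 57.3 z [0.0795 0.084  0.0877]
```

Call:
carry_out:
  increments:
    - {"travel": [0.02, -0.0, 0.02], "twist": 7, "fingers": 0.03}
    - {"travel": [0.02, 0.04, 0.02], "twist": 14, "fingers": 0.03}
    - {"travel": [0.02, 0.08, 0.02], "twist": 21, "fingers": 0.03}
    - {"travel": [0.03, 0.12, 0.02], "twist": 28, "fingers": 0.03}
    - {"travel": [0.04, 0.16, 0.02], "twist": 35, "fingers": 0.03}
    - {"travel": [0.05, 0.2, 0.02], "twist": 42, "fingers": 0.03}
    - {"travel": [0.06, 0.24, 0.02], "twist": 49, "fingers": 0.03}
    - {"travel": [0.07, 0.28, 0.02], "twist": 56, "fingers": 0.03}

```text
t: 0.77
tool_pos: [0.3032, -0.1883, 0.2512]
tool_rot: [2.358, 2.076, 0.0]
wrist_force: [1.1, -0.2, -0.3]
gripper_width: 0.0304
gripper_force: 0.0
```

Call:
carry_out:
  increments:
    - {"travel": [0.03, 0, 0], "twist": 7}
    - {"travel": [0.06, 0, 0], "twist": 14}
    - {"travel": [0.1, -0.0, 0], "twist": 21}
    - {"travel": [0.14, 0, 0], "twist": 28}
    - {"travel": [0.18, 0, 0], "twist": 35}
    - {"travel": [0.21, 0, 0], "twist": 42}
    - {"travel": [0.226, 0, -0.02], "twist": 49}
    - {"travel": [0.226, -0.004, -0.05], "twist": 56}

```text
schema error: expected keys fingers, travel, twist
```

Call:
carry_out:
  increments:
    - {"travel": [0, 0, -0.03], "twist": 7}
    - {"travel": [0, 0, -0.06], "twist": 14}
    - {"travel": [0, 0, -0.09], "twist": 21}
    - {"travel": [0, 0, -0.11], "twist": 28.5}
    - {"travel": [0, 0, -0.11], "twist": 28.5}
    - {"travel": [0, 0, -0.11], "twist": 28.5}

```text
schema error: expected keys fingers, travel, twist
```

```bash
python3 - <<'E'
from h import *
from scipy.spatial.transform import Rotation as R
s=ctrl.read_state();r=R.from_rotvec(s['tool_rot']).as_matrix();print(s['t'],s['tool_pos'],np.degrees(np.arctan2(r[1,0],r[0,0])),s['gripper_width'],s['joints'].round(2))
im,W=look('scene','scene1.png');cv2.imwrite('pics/c1.png',cv2.resize(im[150:330,200:440,::-1],None,fx=3,fy=3))
E
```

```text
0.7667 [ 0.30320297 -0.18832332  0.25116817] 82.70185270099279 0.0303749691058773 [-0.76 -0.05 -0.49  1.12  0.    0.94]
```

View pics/c1.png

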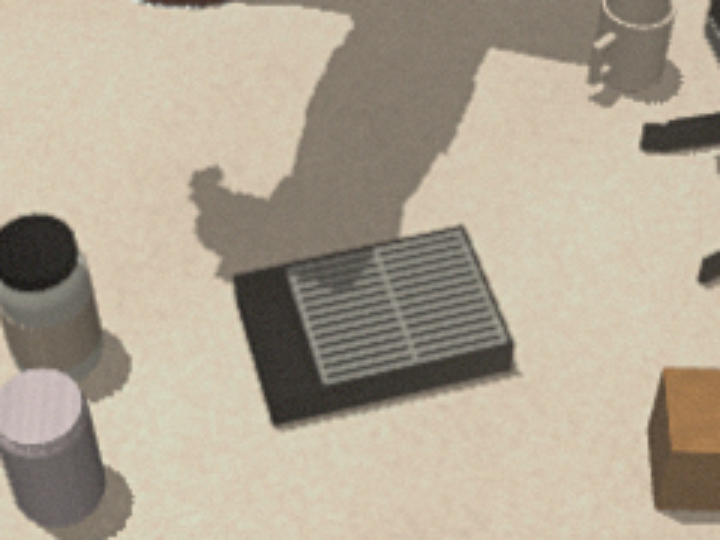

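The crop shows the tray unmoved, its well on the left at crop (270,340) with its bars running along tray x; the moves without "fingers" were refused. I'll repeat them with every key given.

Call:
carry_out:
  increments:
    - {"travel": [0.03, 0, 0], "twist": 7, "fingers": 0.03}
    - {"travel": [0.06, 0, 0], "twist": 14, "fingers": 0.03}
    - {"travel": [0.1, 0, 0], "twist": 21, "fingers": 0.03}
    - {"travel": [0.14, 0, 0], "twist": 28, "fingers": 0.03}
    - {"travel": [0.18, 0, 0], "twist": 35, "fingers": 0.03}
    - {"travel": [0.21, 0, 0], "twist": 42, "fingers": 0.03}
    - {"travel": [0.226, 0, -0.02], "twist": 49, "fingers": 0.03}
    - {"travel": [0.226, -0.004, -0.05], "twist": 56, "fingers": 0.03}

```text
t: 1.48
tool_pos: [0.5341, -0.1944, 0.202]
tool_rot: [1.102, 2.936, -0.0]
wrist_force: [-0.8, -0.4, 0.2]
gripper_width: 0.0304
gripper_force: 0.0
```

Call:
carry_out:
  increments:
    - {"travel": [0, 0, -0.03], "twist": 7, "fingers": 0.03}
    - {"travel": [0, 0, -0.06], "twist": 14, "fingers": 0.03}
    - {"travel": [0, 0, -0.09], "twist": 21, "fingers": 0.03}
    - {"travel": [0, 0, -0.11], "twist": 28.5, "fingers": 0.03}
    - {"travel": [0, 0, -0.11], "twist": 28.5, "fingers": 0.03}
    - {"travel": [0, 0, -0.11], "twist": 28.5, "fingers": 0.03}

```text
t: 1.98
tool_pos: [0.5287, -0.1939, 0.0907]
tool_rot: [-0.364, -3.118, -0.001]
wrist_force: [0.9, 0.4, 1.2]
gripper_width: 0.0299
gripper_force: 0.0
```

```bash
cat >> h.py <<'E'
from scipy.spatial.transform import Rotation as R
def st():
    s=ctrl.read_state();r=R.from_rotvec(s['tool_rot']).as_matrix();print(round(s['t'],2),s['tool_pos'].round(4),'yaw',np.degrees(np.arctan2(r[1,0],r[0,0])).round(2),'w',round(s['gripper_width'],4),s['joints'].round(2),'F',s['wrist_force'].round(1))
E
python3 - <<'E'
from h import *
st()
im,W=look('scene','scene2.png');cv2.imwrite('pics/c2.png',cv2.resize(im[150:330,200:440,::-1],None,fx=3,fy=3))
E
```

```text
1.98 [ 0.5287 -0.1939  0.0907] yaw 166.7 w 0.0299 [-0.48  0.48 -0.26  0.83 -0.   -0.25] F [0.9 0.4 1.2]
```

View pics/c2.png

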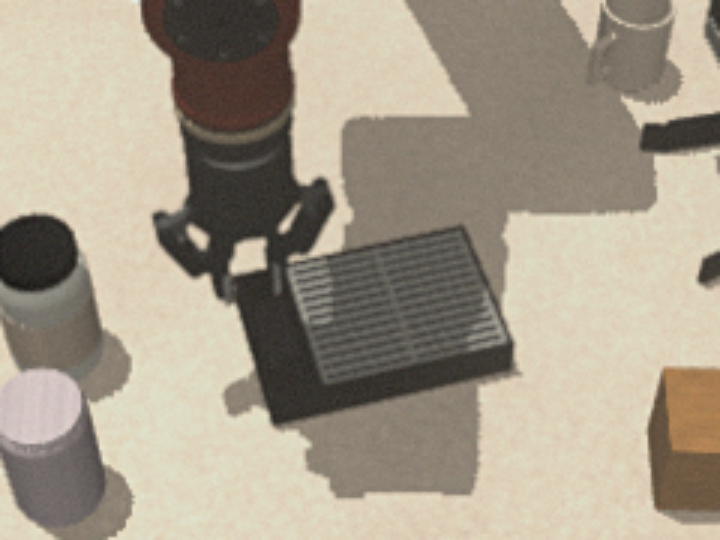

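The fingers stand 9 cm up, one either side of the lip, at crop (225,285) and (278,275). Going down to pinch.

Call:
carry_out:
  increments:
    - {"travel": [0, 0, -0.03], "twist": 0, "fingers": 0.03}
    - {"travel": [0, 0, -0.06], "twist": 0, "fingers": 0.03}
    - {"travel": [0, 0, -0.08], "twist": 0, "fingers": 0.03}
    - {"travel": [0, 0, -0.08], "twist": 0, "fingers": 0.03}
    - {"travel": [0, 0, -0.08], "twist": 0, "fingers": 0.0}
    - {"travel": [0, 0, -0.08], "twist": 0, "fingers": 0.0}
    - {"travel": [0, 0, -0.08], "twist": 0, "fingers": 0.0}
    - {"travel": [0, 0, -0.08], "twist": 0, "fingers": 0.0}
  grip_force: 50

```text
t: 2.7
tool_pos: [0.5311, -0.1951, 0.0136]
tool_rot: [0.359, 3.117, -0.002]
wrist_force: [-1.4, -0.4, 7.5]
gripper_width: 0.0048
gripper_force: 50.9
```

Call:
carry_out:
  increments:
    - {"travel": [-0.008, 0.011, 0.001], "twist": -0.5, "fingers": 0.0}
    - {"travel": [-0.018, 0.025, 0.002], "twist": -1.2, "fingers": 0.0}
    - {"travel": [-0.03, 0.042, 0.002], "twist": -2, "fingers": 0.0}
    - {"travel": [-0.042, 0.06, 0.002], "twist": -3, "fingers": 0.0}
    - {"travel": [-0.054, 0.077, 0.002], "twist": -3.7, "fingers": 0.0}
    - {"travel": [-0.062, 0.088, 0.002], "twist": -4.2, "fingers": 0.0}
    - {"travel": [-0.062, 0.09, 0.002], "twist": -4.2, "fingers": 0.0}
    - {"travel": [-0.062, 0.09, 0.002], "twist": -4.2, "fingers": 0.0}

```text
t: 3.37
tool_pos: [0.4678, -0.104, 0.0141]
tool_rot: [0.471, 3.105, -0.0]
wrist_force: [0.7, -0.4, -3.4]
gripper_width: 0.005
gripper_force: 49.3
```

```bash
cat >> h.py <<'E'
O=np.array([.5936,.3023]);A=np.radians(72.7);MX=np.array([np.cos(A),np.sin(A)]);MY=np.array([-MX[1],MX[0]])
def mf(p): p=np.asarray(p)[...,:2]-O; return np.stack([p@MX,p@MY],-1)
def tray(W,im,x0=-.5,x1=-.08):
    # grille + body points, in machine frame
    m=mf(W); k=(W[...,2]>.022)&(W[...,2]<.045)&(m[...,0]>x0)&(m[...,0]<x1)&(abs(m[...,1])<.13)
    return m,k
E
python3 - <<'E'
from h import *
st(); print('tool mf',mf(ctrl.read_state()['tool_pos'])*1000)
im,W=look('top','top3.png'); m,k=tray(W,im)
n,l,ss,c=cv2.connectedComponentsWithStats(k.astype(np.uint8)); i=1+np.argmax(ss[1:,4]);q=m[l==i]*1000
print(cv2.minAreaRect(q.astype(np.float32)),len(q))
E
```

```text
3.37 [ 0.4678 -0.104   0.0141] yaw 162.76 w 0.005 [-0.37  0.45 -0.58  0.54 -0.   -0.07] F [ 0.7 -0.4 -3.4]
tool mf [-425.29765352   -0.7455779 ]
((-285.5104675292969, 2.5219078063964844), (130.96617126464844, 116.86750030517578), 89.81817626953125) 1945
```

View pics/top3.png

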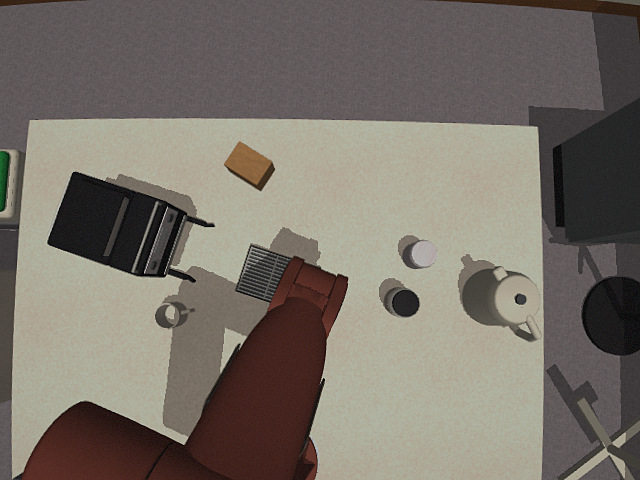

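The top view shows the tray at (262,272), square to the machine, with its rear at machine x -227 and y +2.5 mm. I'll correct by 2 mm and slide it in.

Call:
carry_out:
  increments:
    - {"travel": [0.009, 0.022, 0], "twist": 0, "fingers": 0.0}
    - {"travel": [0.018, 0.051, 0], "twist": 0, "fingers": 0.0}
    - {"travel": [0.027, 0.08, 0], "twist": 0, "fingers": 0.0}
    - {"travel": [0.036, 0.109, 0], "twist": 0, "fingers": 0.0}
    - {"travel": [0.045, 0.138, 0], "twist": 0, "fingers": 0.0}
    - {"travel": [0.054, 0.166, 0], "twist": 0, "fingers": 0.0}
    - {"travel": [0.0615, 0.1904, 0], "twist": 0, "fingers": 0.0}
    - {"travel": [0.0615, 0.1904, 0], "twist": 0, "fingers": 0.0}

```text
t: 4.08
tool_pos: [0.5321, 0.0896, 0.0139]
tool_rot: [0.467, 3.103, 0.004]
wrist_force: [0.8, -0.1, -3.1]
gripper_width: 0.0049
gripper_force: 49.9
```

```bash
python3 - <<'E'
from h import *
st(); print('tool mf',mf(ctrl.read_state()['tool_pos'])*1000)
E
```

```text
4.08 [0.5321 0.0896 0.0139] yaw 162.87 w 0.0049 [ 0.03  0.54 -0.42  0.62  0.    0.33] F [ 0.8 -0.1 -3.1]
tool mf [-221.4056025    -4.52490789]
```

Call:
carry_out:
  increments:
    - {"travel": [0.0045, 0.014, 0], "twist": 0, "fingers": 0.0}
    - {"travel": [0.009, 0.028, 0], "twist": 0, "fingers": 0.0}
    - {"travel": [0.012, 0.038, 0], "twist": 0, "fingers": 0.0}
    - {"travel": [0.0135, 0.043, 0], "twist": 0, "fingers": 0.0}
    - {"travel": [0.0142, 0.0455, 0], "twist": 0, "fingers": 0.0}
    - {"travel": [0.015, 0.048, 0], "twist": 0, "fingers": 0.0}
    - {"travel": [0.015, 0.048, 0], "twist": 0, "fingers": 0.0}

```text
t: 4.67
tool_pos: [0.5446, 0.1339, 0.0136]
tool_rot: [0.473, 3.105, 0.0]
wrist_force: [0.7, -0.4, 2.7]
gripper_width: 0.0051
gripper_force: 50.8
```

```bash
python3 - <<'E'
from h import *
st(); print('tool mf',mf(ctrl.read_state()['tool_pos'])*1000)
E
```

```text
4.67 [0.5446 0.1339 0.0136] yaw 162.68 w 0.0051 [ 0.11  0.57 -0.35  0.65 -0.    0.41] F [ 0.7 -0.4  2.7]
tool mf [-175.40920015   -3.26966601]
```

Call:
carry_out:
  increments:
    - {"travel": [0.0009, 0.003, 0], "twist": 0, "fingers": 0.0}
    - {"travel": [0.0018, 0.0057, 0], "twist": 0, "fingers": 0.0}
    - {"travel": [0.0024, 0.0076, 0], "twist": 0, "fingers": 0.0}
    - {"travel": [0.0024, 0.0076, 0], "twist": 0, "fingers": 0.0}

```text
t: 5.0
tool_pos: [0.5456, 0.1384, 0.0136]
tool_rot: [-0.476, -3.105, 0.011]
wrist_force: [-4.6, -19.5, 12.1]
gripper_width: 0.0049
gripper_force: 52.3
```

```bash
python3 - <<'E'
from h import *
st(); print('tool mf',mf(ctrl.read_state()['tool_pos'])*1000)
im,W=look('scene','scene4.png');cv2.imwrite('pics/c4.png',cv2.resize(im[80:280,350:600,::-1],None,fx=3,fy=3))
E
```

```text
5.0 [0.5456 0.1384 0.0136] yaw 162.58 w 0.0049 [ 0.12  0.57 -0.34  0.66 -0.01  0.43] F [ -4.6 -19.5  12.1]
tool mf [-170.76435092   -2.96232623]
```

View pics/c4.png

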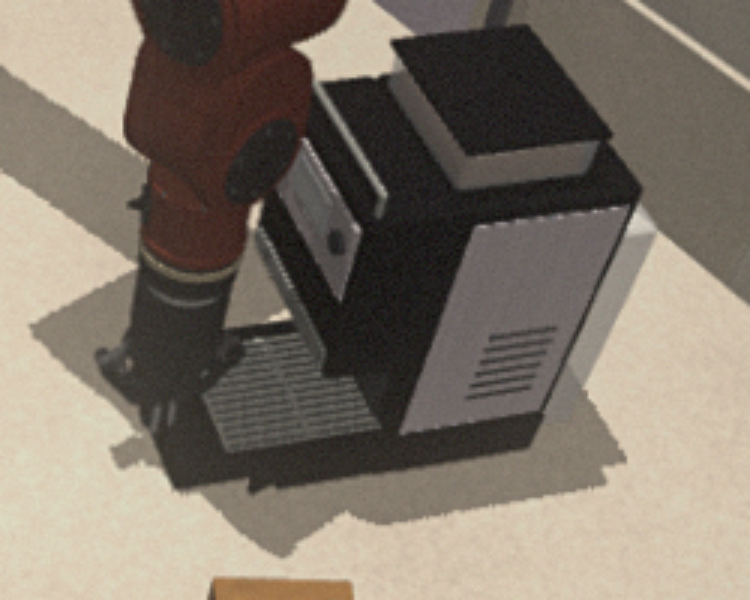

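The tray is home: it met the stop with 20 N and the lip is at machine x -171. The red wrist is close to the head, so I'll measure how far forward of the tool it reaches.

```bash
python3 - <<'E'
from h import *
d=np.load('/tmp/scene.npz');t=ctrl.read_state()['tool_pos'];tm=mf(t)
im2,W2=look('top','top4.png')
for n,im,W in(('sc',d['im'],d['W']),('top',im2,W2)):
  m=mf(W); q=(m-tm)*1000; f=im.astype(int); red=(f[...,0]>f[...,1]*1.5+8)&(W[...,2]>.1)
  for z in np.arange(.04,.5,.03):
    k=(W[...,2]>z)&(W[...,2]<z+.03)&(abs(q[...,1])<130)&(abs(q[...,0])<130)&(red|(z<.19)&(q[...,0]<80)&(q[...,0]>-80)&(abs(q[...,1])<80))
    if k.sum()>15: print(n,round(z,2),k.sum(),'x',np.nanpercentile(q[k][:,0],[2,50,98]).round(),'y',np.nanpercentile(q[k][:,1],[2,98]).round())
E
```

```text
sc 0.04 182 x [-32.   4.  75.] y [-64.   8.]
sc 0.07 271 x [-51.   6.  52.] y [-19.   7.]
sc 0.1 357 x [-61. -17.  59.] y [-21.   9.]
sc 0.13 169 x [-39. -23.  29.] y [-38.   7.]
sc 0.16 361 x [-37. -14.  29.] y [-39.   8.]
sc 0.22 17 x [-38.  -3.  28.] y [-42. -10.]
sc 0.28 24 x [-39. -11.  18.] y [-50.  -2.]
sc 0.34 31 x [-38.  -5.  56.] y [-60.   5.]
sc 0.37 107 x [-28.  20.  56.] y [-57. -23.]
sc 0.4 106 x [-18.   9.  48.] y [-55. -27.]
sc 0.43 59 x [-25.  32.  60.] y [-65. -28.]
sc 0.46 468 x [-32.  18.  63.] y [-66. -22.]
sc 0.49 1054 x [-58.   5.  56.] y [-53.  19.]
top 0.07 18 x [-48. -36. -27.] y [-10.  13.]
top 0.1 101 x [-61. -49. -36.] y [-10.  13.]
top 0.13 42 x [-37. -34.   6.] y [-42.  31.]
top 0.16 86 x [-38. -34. -11.] y [-35.  28.]
top 0.22 18 x [-38. -35. -15.] y [-34.  -3.]
top 0.25 17 x [-40. -32. -19.] y [-32.  -1.]
top 0.28 44 x [-40. -34.  97.] y [-42.   3.]
top 0.34 103 x [-59. -39. -23.] y [-55.  29.]
top 0.37 31 x [-56. -51. -20.] y [-56.  26.]
top 0.43 28 x [-70. -63.  50.] y [-62.  40.]
top 0.46 291 x [-73.   4.  62.] y [-62.  47.]
top 0.49 1189 x [-68.   2.  55.] y [-50.  36.]
```

Call:
carry_out:
  increments:
    - {"travel": [-0.001, -0.004, 0], "twist": 0, "fingers": 0.03}
    - {"travel": [-0.001, -0.004, 0], "twist": 0, "fingers": 0.03}
    - {"travel": [-0.001, -0.004, 0], "twist": 0, "fingers": 0.03}
    - {"travel": [-0.002, -0.006, 0.02], "twist": 0, "fingers": 0.03}
    - {"travel": [-0.002, -0.008, 0.06], "twist": 0, "fingers": 0.03}
    - {"travel": [-0.01, -0.02, 0.1], "twist": 0, "fingers": 0.03}
    - {"travel": [-0.04, -0.04, 0.13], "twist": -7, "fingers": 0.04}
    - {"travel": [-0.07, -0.06, 0.15], "twist": -14, "fingers": 0.05}

```text
t: 5.77
tool_pos: [0.4816, 0.0848, 0.1629]
tool_rot: [0.852, 3.02, 0.003]
wrist_force: [0.3, -1.6, 0.8]
gripper_width: 0.0496
gripper_force: 0.0
```

```bash
python3 - <<'E'
from h import *
st()
for n in('top','scene'):
  im,W=look(n,n+'5.png'); c=np.array([.3946,.2684])
  d=W[...,:2]-c; r=np.hypot(d[...,0],d[...,1])
  k=(r>.040)&(r<.062)&(W[...,2]>.03)&(W[...,2]<.08); b=(r>.047)&k
  rim=(r<.04)&(W[...,2]>.079)&(W[...,2]<.09)
  a=np.degrees(np.arctan2(d[...,1],d[...,0]))
  print(n,k.sum(),'ang',np.median(a[k]),a[k].std(),'bar pts',b.sum(),np.median(W[b],0).round(4),np.median(a[b]),'rim',cv2.minEnclosingCircle((W[rim][:,:2]*1000).astype(np.float32)))
  # tray check
  m,kk=tray(W,im,-.2,-.08); print('grille front', np.nanpercentile(m[kk][:,0],[1,99])*1000, W[kk][:,2].mean())
E
```

```text
5.77 [0.4816 0.0848 0.1629] yaw 148.48 w 0.0496 [ 0.02  0.27 -0.37  0.93  0.    0.57] F [ 0.3 -1.6  0.8]
top 0 ang nan nan bar pts 0 [nan nan nan] nan rim ((0.0, 0.0), 0.0)
grille front [-174.60817991  -80.68149374] 0.03232328909290121
scene 65 ang -70.91932494641259 3.391230900603608 bar pts 55 [0.4118 0.2144 0.0548] -71.82244240949443 rim ((395.1679382324219, 268.24951171875), 38.51250457763672)
grille front [-175.24440826  -80.70238975] 0.033726003153126856
  return _methods._mean(a, axis=axis, dtype=dtype,
  ret = ret.dtype.type(ret / rcount)
  ret = _var(a, axis=axis, dtype=dtype, out=out, ddof=ddof,
  arrmean = um.true_divide(arrmean, div, out=arrmean,
  ret = ret.dtype.type(ret / rcount)
  ret = um.true_divide(
```

Call:
carry_out:
  increments:
    - {"travel": [-0.015, 0.02, 0], "twist": -7, "fingers": 0.045}
    - {"travel": [-0.03, 0.05, 0], "twist": -14, "fingers": 0.045}
    - {"travel": [-0.045, 0.08, 0], "twist": -21, "fingers": 0.045}
    - {"travel": [-0.06, 0.11, 0], "twist": -28, "fingers": 0.045}
    - {"travel": [-0.0735, 0.132, 0], "twist": -35, "fingers": 0.045}
    - {"travel": [-0.0735, 0.132, -0.02], "twist": -42, "fingers": 0.045}
    - {"travel": [-0.0735, 0.132, -0.04], "twist": -44, "fingers": 0.045}
    - {"travel": [-0.0735, 0.132, -0.04], "twist": -44, "fingers": 0.045}

```text
t: 6.53
tool_pos: [0.4044, 0.2168, 0.1177]
tool_rot: [-1.917, -2.485, 0.005]
wrist_force: [-0.5, -1.1, -0.2]
gripper_width: 0.0451
gripper_force: 0.0
```

```bash
python3 - <<'E'
from h import *
st()
im,W=look('scene','scene6.png');cv2.imwrite('pics/c6.png',cv2.resize(im[80:230,330:530,::-1],None,fx=4,fy=4))
E
```

```text
6.53 [0.4044 0.2168 0.1177] yaw 104.7 w 0.0451 [ 0.33  0.27 -0.5   0.8   0.    1.65] F [-0.5 -1.1 -0.2]
```

View pics/c6.png

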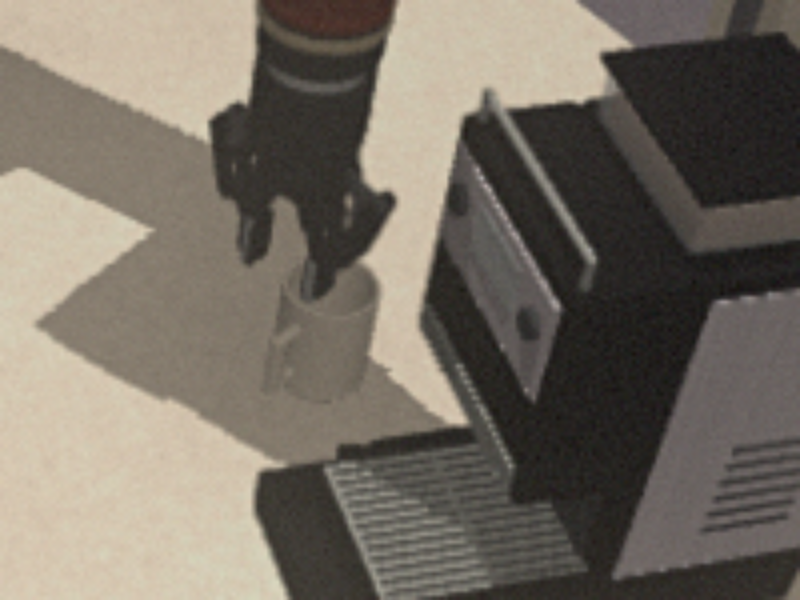

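The mug handle is at crop (280,350), below and between the finger tips at (255,255) and (318,290). Shifting x by +3 mm, then going down and gripping.

Call:
carry_out:
  increments:
    - {"travel": [0.003, -0.001, -0.02], "twist": 0, "fingers": 0.045}
    - {"travel": [0.003, -0.001, -0.045], "twist": 0, "fingers": 0.045}
    - {"travel": [0.003, -0.001, -0.07], "twist": 0, "fingers": 0.045}
    - {"travel": [0.003, -0.001, -0.083], "twist": 0, "fingers": 0.045}
    - {"travel": [0.003, -0.001, -0.083], "twist": 0, "fingers": 0.045}
    - {"travel": [0.003, -0.001, -0.083], "twist": 0, "fingers": 0.03}
    - {"travel": [0.003, -0.001, -0.083], "twist": 0, "fingers": 0.015}
    - {"travel": [0.003, -0.001, -0.083], "twist": 0, "fingers": 0.0}
  grip_force: 50

```text
t: 7.25
tool_pos: [0.4109, 0.2157, 0.0389]
tool_rot: [1.917, 2.487, 0.003]
wrist_force: [0.0, -3.9, 7.8]
gripper_width: 0.0096
gripper_force: 28.4
```

Call:
carry_out:
  increments:
    - {"travel": [0, 0, 0], "twist": 0, "fingers": 0.0}
    - {"travel": [0, 0, 0], "twist": 0, "fingers": 0.0}
    - {"travel": [0, 0, 0.005], "twist": 0, "fingers": 0.0}
    - {"travel": [0, 0, 0.015], "twist": 0, "fingers": 0.0}
    - {"travel": [0, 0, 0.03], "twist": 0, "fingers": 0.0}
    - {"travel": [0, 0, 0.03], "twist": 0, "fingers": 0.0}
  grip_force: 70

```text
t: 7.75
tool_pos: [0.4112, 0.2159, 0.07]
tool_rot: [1.917, 2.486, 0.005]
wrist_force: [1.5, 1.3, -2.3]
gripper_width: 0.0086
gripper_force: 68.2
```

```bash
cat > mug.py <<'E'
from h import *
def mug(W,im,c,z0,rad=.06):
    # rim band near z0+.084 around guess c
    d=W[...,:2]-np.array(c); f=im.astype(int)
    k=(np.hypot(d[...,0],d[...,1])<rad)&(W[...,2]>z0+.074)&(W[...,2]<z0+.095)&(f.min(-1)>60)
    P=W[k]
    if len(P)<10: print('few',len(P));return
    (x,y),r=cv2.minEnclosingCircle((P[:,:2]*1000).astype(np.float32))
    A=np.c_[P,np.ones(len(P))][:,[0,1,3]];pl=np.linalg.lstsq(A,P[:,2],rcond=None)[0]
    print('rim',round(x,1),round(y,1),'r',round(r,1),'n',len(P),'slope',pl[:2].round(3),'z',np.percentile(P[:,2],[50,95]).round(4),'mf',(mf(np.array([x,y])/1000)*1000).round(1))
E
python3 - <<'E'
from mug import *
st()
for n in('scene','top'):
    im,W=look(n,n+'7.png');print(n);mug(W,im,(.395,.268),.028)
    if n=='scene':cv2.imwrite('pics/c7.png',cv2.resize(im[80:230,330:530,::-1],None,fx=4,fy=4))
E
```

```text
7.75 [0.4112 0.2159 0.07  ] yaw 104.72 w 0.0086 [ 0.33  0.34 -0.56  0.67 -0.    1.64] F [ 1.5  1.3 -2.3]
scene
rim 396.9 271.9 r 36.4 n 80 slope [-0.037 -0.   ] z [0.1115 0.1179] mf [-87.6 178.8]
top
few 0
```

View pics/c7.png

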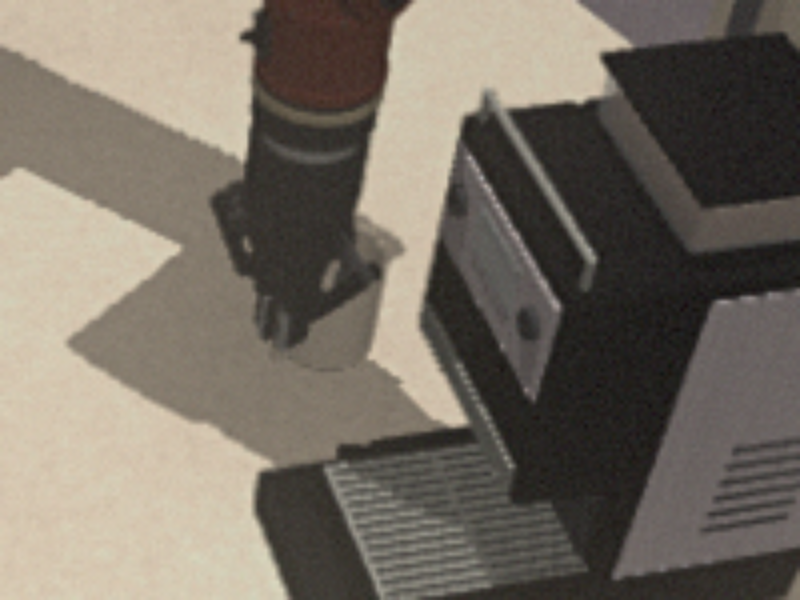

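The mug is held by its handle at crop (280,330), hanging clear of the worktop and upright. Carrying it round to the front of the machine.

Call:
carry_out:
  increments:
    - {"travel": [-0.005, -0.008, 0.005], "twist": -3, "fingers": 0.0}
    - {"travel": [-0.013, -0.02, 0.01], "twist": -7, "fingers": 0.0}
    - {"travel": [-0.022, -0.034, 0.018], "twist": -12, "fingers": 0.0}
    - {"travel": [-0.031, -0.048, 0.026], "twist": -17, "fingers": 0.0}
    - {"travel": [-0.038, -0.06, 0.03], "twist": -22, "fingers": 0.0}
    - {"travel": [-0.043, -0.067, 0.03], "twist": -27, "fingers": 0.0}
    - {"travel": [-0.044, -0.068, 0.03], "twist": -31, "fingers": 0.0}
    - {"travel": [-0.044, -0.068, 0.03], "twist": -32, "fingers": 0.0}

```text
t: 8.52
tool_pos: [0.365, 0.1468, 0.0971]
tool_rot: [-2.534, -1.857, 0.001]
wrist_force: [-0.0, 0.6, -2.5]
gripper_width: 0.0087
gripper_force: 68.3
```

Call:
carry_out:
  increments:
    - {"travel": [0.01, -0.002, 0], "twist": 0, "fingers": 0.0}
    - {"travel": [0.03, -0.007, 0], "twist": 0, "fingers": 0.0}
    - {"travel": [0.058, -0.014, 0], "twist": 0, "fingers": 0.0}
    - {"travel": [0.088, -0.021, 0], "twist": 0, "fingers": 0.0}
    - {"travel": [0.118, -0.028, 0], "twist": 0, "fingers": 0.0}
    - {"travel": [0.145, -0.035, 0], "twist": 0, "fingers": 0.0}
    - {"travel": [0.16, -0.039, 0], "twist": 0, "fingers": 0.0}
    - {"travel": [0.166, -0.0405, 0], "twist": 0, "fingers": 0.0}

```text
t: 9.18
tool_pos: [0.5351, 0.1061, 0.0968]
tool_rot: [2.528, 1.863, 0.002]
wrist_force: [-0.3, -0.1, -1.5]
gripper_width: 0.0085
gripper_force: 68.3
```

Call:
carry_out:
  increments:
    - {"travel": [0, 0, 0], "twist": 0, "fingers": 0.0}
    - {"travel": [0, 0, 0], "twist": 0, "fingers": 0.0}

```text
t: 9.35
tool_pos: [0.5309, 0.107, 0.0968]
tool_rot: [-2.528, -1.863, 0.002]
wrist_force: [0.2, -0.6, -2.7]
gripper_width: 0.0086
gripper_force: 68.3
```

```bash
python3 - <<'E'
from mug import *
st(); t=ctrl.read_state()['tool_pos'];print('tool mf',mf(t)*1000)
c=t[:2]+.054*MX
for n in('scene','top'):
    im,W=look(n,n+'8.png');print(n);mug(W,im,c,t[2]-.039)
    if n=='scene':cv2.imwrite('pics/c8.png',cv2.resize(im[80:280,340:600,::-1],None,fx=3,fy=3))
E
```

```text
9.35 [0.5309 0.107  0.0968] yaw 72.77 w 0.0086 [ 0.06  0.44 -0.32  0.82  0.    1.94] F [ 0.2 -0.6 -2.7]
tool mf [-205.10884761    1.73450622]
scene
rim 547.1 159.1 r 36.6 n 203 slope [0.022 0.039] z [0.1393 0.1449] mf [-150.6    1.8]
top
few 0
```

View pics/c8.png

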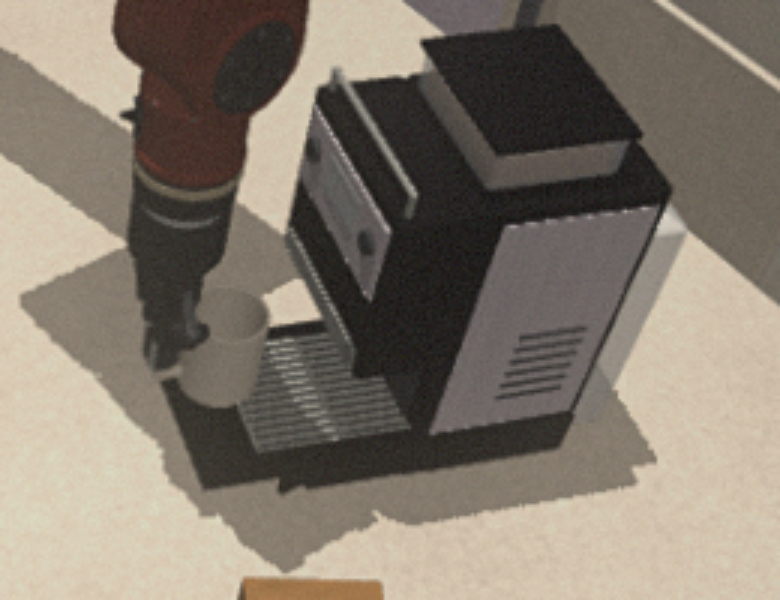

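The mug is upright at machine (-151, +2), seen at crop (225,345) just outside the head. Forward 34 mm with a 2 mm sideways correction, then lower to about 4 mm above the grille.

Call:
carry_out:
  increments:
    - {"travel": [0.004, 0.01, 0], "twist": 0, "fingers": 0.0}
    - {"travel": [0.009, 0.024, 0], "twist": 0, "fingers": 0.0}
    - {"travel": [0.0118, 0.032, -0.004], "twist": 0, "fingers": 0.0}
    - {"travel": [0.0118, 0.032, -0.011], "twist": 0, "fingers": 0.0}
    - {"travel": [0.0118, 0.032, -0.0165], "twist": 0, "fingers": 0.0}
    - {"travel": [0.0118, 0.032, -0.0165], "twist": 0, "fingers": 0.0}
    - {"travel": [0.0118, 0.032, -0.0165], "twist": 0, "fingers": 0.0}

```text
t: 10.03
tool_pos: [0.5427, 0.1386, 0.0803]
tool_rot: [-2.53, -1.862, 0.003]
wrist_force: [-0.0, 0.7, -3.2]
gripper_width: 0.0085
gripper_force: 68.3
```

```bash
python3 - <<'E'
from mug import *
st(); t=ctrl.read_state()['tool_pos'];print('tool mf',mf(t)*1000)
c=t[:2]+.054*MX
im,W=look('scene','scene9.png');mug(W,im,c,t[2]-.039)
E
```

```text
10.03 [0.5427 0.1386 0.0803] yaw 72.7 w 0.0085 [ 0.12  0.48 -0.28  0.8  -0.    1.99] F [-0.   0.7 -3.2]
tool mf [-1.71458196e+02 -8.37396194e-02]
rim 563.8 181.5 r 45.3 n 184 slope [0.012 0.023] z [0.1231 0.1286] mf [-124.1   -7.5]
```

Call:
carry_out:
  increments:
    - {"travel": [0, 0, -0.0025], "twist": 0, "fingers": 0.0}
    - {"travel": [0.0024, 0.0076, -0.0025], "twist": 0, "fingers": 0.0}
    - {"travel": [0.0048, 0.0153, -0.0025], "twist": 0, "fingers": 0.0}
    - {"travel": [0.0071, 0.0229, -0.0025], "twist": 0, "fingers": 0.0}
    - {"travel": [0.0095, 0.0306, -0.0025], "twist": 0, "fingers": 0.0}
    - {"travel": [0.0119, 0.0382, -0.0025], "twist": 0, "fingers": 0.0}
    - {"travel": [0.0143, 0.0458, -0.0025], "twist": 0, "fingers": 0.0}
    - {"travel": [0.0143, 0.0458, -0.0025], "twist": 0, "fingers": 0.0}

```text
t: 10.75
tool_pos: [0.5584, 0.1864, 0.0786]
tool_rot: [-2.529, -1.864, -0.001]
wrist_force: [-0.3, -0.0, -2.7]
gripper_width: 0.0089
gripper_force: 68.4
```

Call:
carry_out:
  increments:
    - {"travel": [0, 0, -0.001], "twist": 0, "fingers": 0.0}
    - {"travel": [0, 0, -0.002], "twist": 0, "fingers": 0.0}
    - {"travel": [0, 0, -0.003], "twist": 0, "fingers": 0.0}
    - {"travel": [0, 0, -0.003], "twist": 0, "fingers": 0.0}

```text
t: 11.08
tool_pos: [0.5576, 0.1843, 0.0754]
tool_rot: [-2.531, -1.861, 0.001]
wrist_force: [0.6, 0.2, -2.1]
gripper_width: 0.0088
gripper_force: 68.5
```

```bash
python3 - <<'E'
from mug import *
st(); t=ctrl.read_state()['tool_pos'];print('tool mf',mf(t)*1000)
E
```

```text
11.08 [0.5576 0.1843 0.0754] yaw 72.68 w 0.0088 [ 0.19  0.53 -0.21  0.82  0.    2.07] F [ 0.6  0.2 -2.1]
tool mf [-123.33508913   -0.74340586]
```

Call:
carry_out:
  increments:
    - {"travel": [0, 0, -0.001], "twist": 0, "fingers": 0.0}
    - {"travel": [0, 0, -0.002], "twist": 0, "fingers": 0.0}
    - {"travel": [0, 0, -0.002], "twist": 0, "fingers": 0.0}

```text
t: 11.33
tool_pos: [0.558, 0.1842, 0.075]
tool_rot: [2.53, 1.861, 0.001]
wrist_force: [-5.5, -3.7, 12.9]
gripper_width: 0.0086
gripper_force: 70.6
```

Call:
carry_out:
  increments:
    - {"travel": [0, 0, 0], "twist": 0, "fingers": 0.0}

```text
t: 11.42
tool_pos: [0.558, 0.1842, 0.075]
tool_rot: [2.53, 1.861, 0.001]
wrist_force: [-5.4, -3.7, 12.5]
gripper_width: 0.0086
gripper_force: 70.6
```

Call:
carry_out:
  increments:
    - {"travel": [0, 0, 0.0015], "twist": 0, "fingers": 0.0}
    - {"travel": [0, 0, 0.0015], "twist": 0, "fingers": 0.015}
    - {"travel": [0, 0, 0.0015], "twist": 0, "fingers": 0.03}
    - {"travel": [0, 0, 0.0015], "twist": 0, "fingers": 0.04}
    - {"travel": [-0.004, -0.0127, 0.0015], "twist": 0, "fingers": 0.04}
    - {"travel": [-0.01, -0.032, 0.0015], "twist": 0, "fingers": 0.04}
    - {"travel": [-0.018, -0.057, 0.0015], "twist": 0, "fingers": 0.04}
    - {"travel": [-0.0267, -0.086, 0.0015], "twist": 0, "fingers": 0.04}

```text
t: 12.08
tool_pos: [0.5306, 0.0979, 0.0749]
tool_rot: [2.529, 1.864, 0.0]
wrist_force: [0.6, -1.0, -0.0]
gripper_width: 0.0398
gripper_force: 0.0
```

```bash
python3 - <<'E'
from mug import *
st(); t=ctrl.read_state()['tool_pos'];print('tool mf',mf(t)*1000)
im,W=look('scene','scene10.png');mug(W,im,O-.069*MX,.036,.045)
m=mf(W)*1000;f=im.astype(int)
k=(m[...,0]<-104)&(m[...,0]>-140)&(abs(m[...,1])<30)&(W[...,2]>.06)&(W[...,2]<.112)&(f.min(-1)>70)
print('handle',k.sum(),np.median(m[k],0),m[k].min(0),m[k].max(0))
cv2.imwrite('pics/c10.png',cv2.resize(im[100:250,400:600,::-1],None,fx=4,fy=4))
E
```

```text
12.08 [0.5306 0.0979 0.0749] yaw 72.78 w 0.0398 [ 0.05  0.46 -0.35  0.76  0.    1.92] F [ 0.6 -1.  -0. ]
tool mf [-213.85286478   -0.60428816]
rim 574.4 236.3 r 35.3 n 144 slope [-0.036 -0.061] z [0.1185 0.1237] mf [-68.7  -1.3]
handle 100 [-118.96484972   -4.96179755] [-126.91563302   -9.05942673] [-104.65249748    2.61767503]
```

View pics/c10.png

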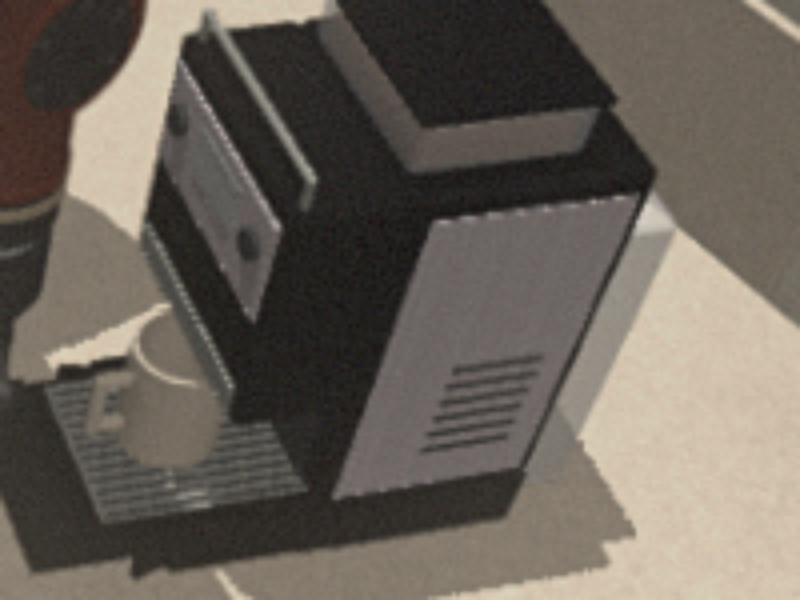

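The mug stands on the grille at crop (175,395), machine (-69, -1), with its handle to the front at (105,405). The last 23 mm go by pushing with the back of a wide-open finger: quarter turn first, then lower.

Call:
carry_out:
  increments:
    - {"travel": [0, 0, 0.01], "twist": 7, "fingers": 0.085}
    - {"travel": [0, 0, 0.01], "twist": 14, "fingers": 0.085}
    - {"travel": [0, 0, 0.01], "twist": 21, "fingers": 0.085}
    - {"travel": [0, 0, 0.01], "twist": 28, "fingers": 0.085}
    - {"travel": [0, 0, 0.01], "twist": 35, "fingers": 0.085}
    - {"travel": [0, 0, 0.01], "twist": 42, "fingers": 0.085}
    - {"travel": [0, 0, 0.01], "twist": 49, "fingers": 0.085}
    - {"travel": [0, 0, 0.01], "twist": 56, "fingers": 0.085}

```text
t: 12.8
tool_pos: [0.5309, 0.098, 0.085]
tool_rot: [-1.352, -2.836, 0.0]
wrist_force: [-0.4, 0.5, 0.2]
gripper_width: 0.0852
gripper_force: 0.0
```

Call:
carry_out:
  increments:
    - {"travel": [0, 0, 0], "twist": 7, "fingers": 0.085}
    - {"travel": [0, 0, 0], "twist": 14, "fingers": 0.085}
    - {"travel": [0, 0, 0], "twist": 21, "fingers": 0.085}
    - {"travel": [0, 0, 0], "twist": 28, "fingers": 0.085}
    - {"travel": [0, 0, -0.01], "twist": 34, "fingers": 0.085}
    - {"travel": [0, 0, -0.03], "twist": 34, "fingers": 0.085}
    - {"travel": [0, 0, -0.033], "twist": 34, "fingers": 0.085}
    - {"travel": [0, 0, -0.033], "twist": 34, "fingers": 0.085}

```text
t: 13.47
tool_pos: [0.5297, 0.0982, 0.051]
tool_rot: [-0.474, -3.103, 0.001]
wrist_force: [-0.4, -1.1, -0.3]
gripper_width: 0.0846
gripper_force: 0.0
```

```bash
python3 - <<'E'
from mug import *
st(); t=ctrl.read_state()['tool_pos'];tm=mf(t)*1000;print('tool mf',tm)
im,W=look('scene','scene11.png');m=mf(W)*1000-tm;f=im.astype(int)
for z in(.055,.07,.085,.1,.115,.13,.145):
    k=(f.max(-1)<70)&(abs(m[...,1])<40)&(abs(m[...,0])<80)&(W[...,2]>z)&(W[...,2]<z+.015)
    if k.sum()>5:print(z,k.sum(),np.percentile(m[k][:,0],[1,50,99]).round())
cv2.imwrite('pics/c11.png',cv2.resize(im[100:250,370:570,::-1],None,fx=4,fy=4))
E
```

```text
13.47 [0.5297 0.0982 0.051 ] yaw 162.64 w 0.0846 [ 0.05  0.49 -0.38  0.71 -0.    0.35] F [-0.4 -1.1 -0.3]
tool mf [-213.89703704    0.3153241 ]
0.055 7 [42. 43. 44.]
0.07 27 [-54.  43.  55.]
0.085 33 [-55.  42.  55.]
0.1 40 [-57.  48.  67.]
0.115 158 [-72.  21.  71.]
0.13 153 [-71.  -2.  70.]
0.145 204 [-70.  -5.  67.]
```

View pics/c11.png

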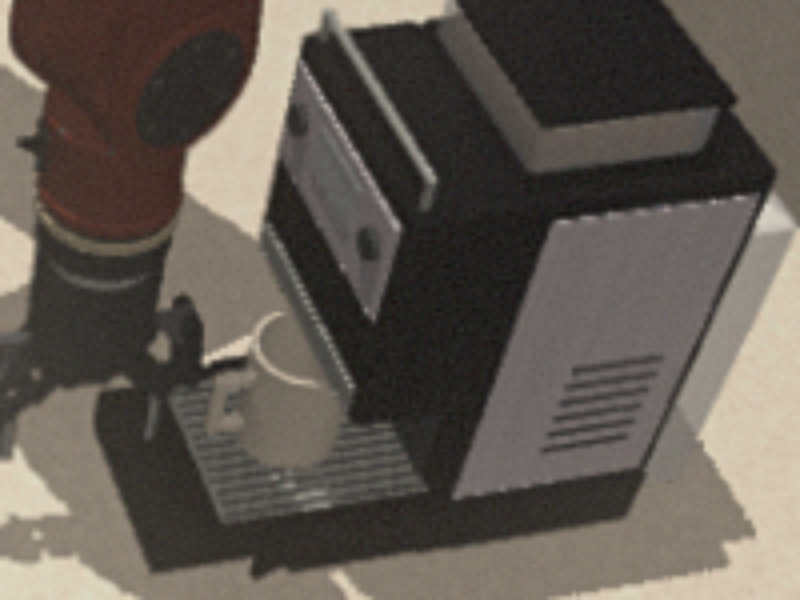

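The open finger's tip is at crop (155,415), its back 55 mm ahead of the tool and its knuckle 71 mm ahead, above z 0.105. I'll lower 7 mm, approach, then push slowly.

Call:
carry_out:
  increments:
    - {"travel": [0.003, 0.005, -0.007], "twist": 0, "fingers": 0.085}
    - {"travel": [0.006, 0.016, -0.007], "twist": 0, "fingers": 0.085}
    - {"travel": [0.008, 0.022, -0.007], "twist": 0, "fingers": 0.085}
    - {"travel": [0.0092, 0.026, -0.007], "twist": 0, "fingers": 0.085}
    - {"travel": [0.0104, 0.03, -0.007], "twist": 0, "fingers": 0.085}
    - {"travel": [0.0116, 0.034, -0.007], "twist": 0, "fingers": 0.085}
    - {"travel": [0.0128, 0.038, -0.007], "twist": 0, "fingers": 0.085}
    - {"travel": [0.0137, 0.041, -0.007], "twist": 0, "fingers": 0.085}

```text
t: 14.18
tool_pos: [0.5451, 0.1401, 0.0453]
tool_rot: [0.472, 3.105, -0.0]
wrist_force: [-0.6, -3.3, 3.0]
gripper_width: 0.0854
gripper_force: 2.2
```

Call:
carry_out:
  increments:
    - {"travel": [0.001, 0.0032, 0], "twist": 0, "fingers": 0.085}
    - {"travel": [0.002, 0.0065, 0], "twist": 0, "fingers": 0.085}
    - {"travel": [0.002, 0.0065, 0], "twist": 0, "fingers": 0.085}
    - {"travel": [0.002, 0.0065, 0], "twist": 0, "fingers": 0.085}

```text
t: 14.52
tool_pos: [0.5471, 0.1465, 0.0451]
tool_rot: [0.472, 3.106, 0.001]
wrist_force: [-0.1, -1.0, 1.3]
gripper_width: 0.0851
gripper_force: 1.3
```

```bash
cat > chk.py <<'E'
from mug import *
st(); t=ctrl.read_state()['tool_pos'];tm=mf(t)*1000;print('tool mf',tm)
im,W=look('scene','scene_chk.png');m=mf(W)*1000;f=im.astype(int)
k=(m[...,0]>-120)&(m[...,0]<0)&(abs(m[...,1])<40)&(W[...,2]>.045)&(W[...,2]<.125)&(f.min(-1)>70)
q=m[k];hd=q[q[:,0]<q[:,0].min()+14]
print('n',len(q),'front',np.sort(q[:,0])[:5].round(1),'handle y',np.median(hd[:,1]),'y',np.percentile(q[:,1],[1,99]))
# body side fit: circle of given radius 34 by least squares, z .06-.11, away from handle
from scipy.optimize import least_squares
b=m[k&(W[...,2]>.05)&(W[...,2]<.118)];b=b[b[:,0]>q[:,0].min()+27]
print(len(b),least_squares(lambda c:np.hypot(*(b-c).T)-34,[-48,0],loss='soft_l1').x)
E
python3 chk.py
```

```text
14.52 [0.5471 0.1465 0.0451] yaw 162.72 w 0.0851 [ 0.13  0.54 -0.31  0.73  0.    0.43] F [-0.1 -1.   1.3]
tool mf [-162.55230286   -1.93417431]
n 459 front [-118.7 -118.2 -118.  -117.8 -117.3] handle y -13.442714344242487 y [-35.47351421   9.38185354]
393 [-34.87111046   0.74225229]
```

```bash
python3 - <<'E'
from h import *
d=np.load('/tmp/scene.npz');im,W=d['im'],d['W'];m=mf(W)*1000;f=im.astype(int)
k=(m[...,0]>-125)&(m[...,0]<0)&(abs(m[...,1])<45)&(W[...,2]>.045)&(W[...,2]<.13)&(f.min(-1)>60)
k=cv2.morphologyEx(k.astype(np.uint8),cv2.MORPH_OPEN,np.ones((2,2),np.uint8))>0
for z in np.arange(.045,.13,.01):
    b=k&(W[...,2]>z)&(W[...,2]<z+.01);q=m[b]
    if len(q)<4: continue
    print('z%.3f n%d'%(z,len(q)),' '.join('%d:[%.0f,%.0f]'%(x,*np.median(q[(q[:,0]>=x)&(q[:,0]<x+8)],0)) for x in range(-124,-4,8) if ((q[:,0]>=x)&(q[:,0]<x+8)).sum()>2))
E
```

```text
z0.045 n61 -68:[-64,-13] -60:[-56,-25] -52:[-48,-31] -44:[-41,-33] -36:[-32,-34] -28:[-25,-33] -20:[-16,-28]
z0.055 n90 -92:[-88,-5] -84:[-80,-4] -76:[-71,-5] -68:[-65,-12] -60:[-55,-25] -52:[-48,-29] -44:[-41,-32] -36:[-32,-33] -28:[-23,-32] -20:[-17,-29]
z0.065 n74 -116:[-112,-12] -92:[-87,-4] -84:[-81,-4] -68:[-65,-12] -60:[-57,-25] -52:[-47,-31] -44:[-39,-33] -36:[-35,-34]
z0.075 n56 -116:[-110,-12] -92:[-87,-3] -68:[-65,-8] -60:[-55,-25] -52:[-49,-31] -44:[-43,-32]
z0.085 n47 -92:[-88,-7] -68:[-64,-10] -60:[-56,-27] -52:[-50,-30]
z0.095 n39 -84:[-80,-5] -76:[-73,-3] -68:[-63,-15] -60:[-58,-27]
z0.105 n26 -76:[-71,-5] -68:[-65,-13] -60:[-59,-22]
z0.115 n12 -68:[-66,-8]
```

The wall points fit the mug near machine (-34, 0), so the knuckle pushed it about 11 mm too deep. I'll back off so both cameras can see, and measure the mug against the machine itself.

Call:
carry_out:
  increments:
    - {"travel": [-0.003, -0.01, 0], "twist": 0, "fingers": 0.085}
    - {"travel": [-0.01, -0.032, 0], "twist": 0, "fingers": 0.085}
    - {"travel": [-0.018, -0.06, 0.01], "twist": 0, "fingers": 0.08}
    - {"travel": [-0.03, -0.09, 0.05], "twist": 0, "fingers": 0.05}
    - {"travel": [-0.04, -0.12, 0.08], "twist": 0, "fingers": 0.05}
    - {"travel": [-0.06, -0.16, 0.1], "twist": 0, "fingers": 0.05}
    - {"travel": [-0.08, -0.19, 0.1], "twist": 0, "fingers": 0.05}
    - {"travel": [-0.1, -0.22, 0.1], "twist": 0, "fingers": 0.05}

```text
t: 15.23
tool_pos: [0.4496, -0.0713, 0.1464]
tool_rot: [0.471, 3.103, -0.001]
wrist_force: [1.6, -1.0, -0.1]
gripper_width: 0.05
gripper_force: 0.0
```

```bash
cat > chk2.py <<'E'
from mug import *
from scipy.optimize import least_squares
st()
acc={}
for n in('scene','top'):
    im,W=look(n,n+'_k.png');m=mf(W)*1000;f=im.astype(int);z=W[...,2]
    def q(name,k,ax,ps=(2,50,98)):
        print(n,name,k.sum(),np.percentile(m[k][:,ax],ps).round(1) if k.sum()>5 else '')
    q('tray front x',(z>.028)&(z<.045)&(abs(m[...,1])<60)&(m[...,0]<-140)&(m[...,0]>-200),0)
    q('tray y',(z>.028)&(z<.045)&(abs(m[...,1])<75)&(m[...,0]<-120)&(m[...,0]>-170),1)
    q('cheek front x -y side',(z>.018)&(z<.04)&(m[...,1]>-90)&(m[...,1]<-71)&(m[...,0]<-60)&(m[...,0]>-140),0)
    q('head front x',(z>.15)&(z<.29)&(abs(m[...,1])<60)&(m[...,0]<-40)&(m[...,0]>-110),0)
    q('head top x',(z>.293)&(z<.306)&(abs(m[...,1])<80)&(m[...,0]<50)&(m[...,0]>-110),0)
    q('tower side y',(z>.08)&(z<.28)&(m[...,0]>10)&(m[...,0]<140)&(m[...,1]<-50)&(m[...,1]>-110),1)
    w=(m[...,0]>-125)&(m[...,0]<-5)&(abs(m[...,1])<45)&(z>.05)&(z<.13)&(f.min(-1)>55)
    w=cv2.morphologyEx(w.astype(np.uint8),cv2.MORPH_OPEN,np.ones((2,2),np.uint8))>0
    # handle points: everything white well in front of wall, high up
    h=w&(z>.06)&(m[...,0]<-72)&(abs(m[...,1])<15); q('handle x',h,0);q('handle y',h,1)
    s=m[w&(m[...,1]<-8)&(z<.115)]
    if len(s)>30: print('circle',len(s),least_squares(lambda c:np.hypot(*(s-c).T)-34,[-45,0],loss='soft_l1').x)
E
python3 chk2.py
```

```text
15.23 [ 0.4496 -0.0713  0.1464] yaw 162.73 w 0.05 [-0.32  0.23 -0.48  0.86 -0.   -0.02] F [ 1.6 -1.  -0.1]
scene tray front x 148 [-176.1 -173.  -144.4]
scene tray y 362 [-68.9  -9.2  61.2]
scene cheek front x -y side 133 [-110.9  -84.2  -61.2]
scene head front x 1265 [-81.3 -75.5 -72.3]
scene head top x 1616 [-73.4 -31.2  36.1]
scene tower side y 2789 [-90.2 -87.  -83.8]
scene handle x 70 [-91.6 -85.6 -72.4]
scene handle y 70 [-8.4 -4.9 -0.6]
circle 271 [-33.4691181   -0.03907482]
top tray front x 116 [-175.5 -172.3 -168.2]
top tray y 332 [-64.8  -3.4  63.3]
top cheek front x -y side 80 [-111.7  -82.8  -61.9]
top head front x 1200 [-81.1 -75.5 -72.7]
top head top x 2706 [-73.2 -30.7  31.6]
top tower side y 2 
top handle x 41 [-92.6 -86.9 -72.5]
top handle y 41 [-2.5  1.7  5.6]
```

The mug touches the tower face, which puts its axis at machine x -34 at the deepest. Both cameras agree on (-34, 0), so it is 11 mm from the spout against the 15 mm allowed. The handle points straight out, the tray is home and the gripper is clear, so I'm handing in.

```bash
python3 -c "
from plant import ctrl
print(ctrl.sign_off())"
```

```text
the job is handed in; nothing more can be done
None
```

I handed the job in with the tray home and the mug upright on the grille, handle to the front, but its axis is about 11 mm behind the spout (15 mm allowed) and it about touches the tower, because my last push went too deep; I also viewed 11 pictures, one over the limit, and no verdict came back.

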